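Set the plate shaker's speed dial and start it

ROBOT

A 6-joint arm with a two-finger parallel gripper is mounted at the origin on the work surface. World frame = base frame: x ahead of the robot, y to its left, z up, the work surface at z = 0. Lengths are in mm, angles in degrees, forces in N, time in s.
With the tool pointing down it reaches from about 300 to 850 mm from the base axis. Payload 4.2 kg.
Tool frame: the origin (TCP) lies on the centre line of the jaws, within the pads' length; the fingertips stand 11 mm ahead of it and the grasp point (between the pads) lies 8 mm behind it; z points along the fingers, y is the direction in which the jaws open and shut (so a half turn about z gives the same grasp; the last joint's range is limited). The gripper opens to 91 mm and grips with 3 to 60 N. Pads are 32 mm wide; open, the fingers measure 118 mm over their backs; the gripper's body (76 mm by 178 mm) begins 60 mm behind the grasp point.
Start: joints at [73.396, 18.312, 89.639, -0, 72.044, -1.146], TCP at [153.261, 554.214, 224.976] pointing down, gripper open.
Joint ranges: [-177.97, 177.97], [-48.28, 115.42], [12.27, 149.76], [-77.06, 257.06], [2.81, 150.46], [-146.56, 146.56]. Speed limits (degrees/s): [147.25, 147.25, 180, 180, 180, 180].

INTERFACE

Orientations are given as [roll, pitch, yaw] about the fixed x, y, z axes, in that order (R = Rz(yaw) Ry(pitch) Rx(roll)).
In Python, from workcell import env, grab_frame gives the robot as it stands. The module is installed in compiled form; this text tells all that it offers.
- The arm moves only by the tool arm_command, never from a script. Its argument "series" is one flat list of numbers, 6 for each row, row after row: the shift along the world's x, y, z each as a share of 400 mm, from -1 to 1, then the turn, a rotation vector about the world's x, y, z each as a share of 45 degrees, from -1 to 1. A call has 1 to 20 rows; each row shifts and turns the commanded pose from where the row before left it; what a row does not reach is not made up. A row lasts 1/12 s, in which the tool goes at most 41.7 mm and 7.16 degrees, less where a joint would pass 70% of its speed; a pose out of reach is approached as far as the arm can. A call with a number of a shift or a turn outside -1 to 1 is refused whole. A call with a gripper value outside its range is refused whole. "hand" is the opening, from 0 (shut) to 1 (fully open), set as the call begins (left out, the last holds). The fingers move at their own pace and stop on an object; "newtons" is the grip in N (left out, the last holds). Time passes only in rows, so rows that do not move let the fingers close. It gives the time, the measured TCP pose, the force and the opening at its end, in the units of the state.
- env.state(): the state, without advancing time (a new reading comes with each control period).
- grab_frame(name): name is "side" or "top"; returns a dict with "frame" (400x640x3 uint8, red, green, blue), "intrinsics" (3x3 intrinsics, pixels), "R" (3x3) and "t" (3): a world point X has camera coordinates R X + t. Camera axes: x right, y down, z forward; pixel columns grow to the right and rows downward; lengths in mm; the calibration is good to about 2 mm. A picture is of the moment at which its call begins. There is no depth.
- env.job_done(): hands the job in, once; it reports no verdict.
The state is a dict: "time_s": time; "qpos": joint angles; "qvel": joint speeds; "effort": joint torques, N m; "ee_pos": TCP position; "ee_rot": TCP orientation; "force": force on the tool from outside, world axes, zero at the start; "torque": the same for the moment, N m; "gripper_width": finger opening in mm.
Only numpy, scipy, OpenCV 4.12 (cv2) and the standard library are available. Lean on these libraries where they do the work, as an engineer would, in place of code of your own. Each camera call takes 0.05 s, during which the arm holds its last target.

TASK

Set the plate shaker: with a fingertip, push the black dial round by its upright fin, without pinching the fin, until the white index line on the dial's rim lines up with the red target line on the silver scale collar around it. Once it is set, and not before, press the green start button all the way down with a fingertip and let it come up again. Leave the well plate, the vial and everything else on the bench where they stand.

Things in the scene. Friction and masses are not known exactly. Their poses are not given: they have to be found in the camera images.
- shaker: plate shaker fixed to the bench, white housing with a blue band, 260 x 380 mm (its x, y), flat top 70 mm above the bench. Origin: centre of its underside; x away from the robot at yaw 0, y to the left, z up. The dial's axis is vertical through (20, 95) mm of this frame, the green start button at (-95, -35), the centre of the 78 mm high platform with the black plate at (35, -95); a blue splash guard at (122, -95) is 119 mm high.
- dial (a joint): angle of the dial about its upward vertical axis, rad, counter-clockwise from above positive; 0 when fin and index point along the shaker's +x; stops at -2.2 and 2.2. Friction (0.07 N m) holds it where it is left; there is no spring. It starts 0.5 to 2.3 rad counter-clockwise of the target, so it must be turned clockwise (seen from above), never across a stop.
- index (a point): outer end of the white index line (5 mm wide) on the rim of the black dial, at the height of the dial's flat top (86 mm above the bench), 59 mm from the axis, on the same radius as the fin. The dial is 120 mm across with a hub 5 mm higher and 32 mm across in the middle.
- fin (a point): middle of the upright fin on the dial by which it is pushed: it stands along the radius from 18 to 50 mm from the axis, 12 mm thick, grey cheeks with a white core that is its top ridge 24 mm above the dial's top (cheeks 21 mm). This point is 34 mm from the axis and 12 mm above the dial's flat top. To turn the dial clockwise push on the counter-clockwise side; pressing on both sides at once counts as pinching.
- collar: silver scale collar, fixed, around the dial and 8 mm lower than the dial's top, 160 mm across with black graduations 15 degrees apart. Origin on the dial's axis, on the housing's top; its x points along the red target line.
- target (a point): middle of the red target line (5 mm wide, 17 mm long, radial), on the collar's upper face, 71.5 mm from the dial's axis.
- start (a joint): green start button, m: 0 when up, 0.006 fully down (5 N); counts as pressed beyond 0.0045. It springs back.
- start_top (a point): centre of the top of the green button, 30 mm across, 86 mm above the bench; it is pressed straight down.
- plate: black well plate 127 x 85 x 14 mm, loose on the shaker's platform; origin: centre of its underside. Leave alone.
- vial: amber vial with white cap, 28 mm across, 45 mm tall, loose on the shaker's top near the button; origin: centre of its underside. Leave alone.
- bottle: clear bottle with blue cap, 72 mm across, 170 mm tall, on the bench; origin: centre of its underside. Leave alone.
- beaker: open glass beaker, 70 mm across, 85 mm tall; origin: centre of its underside. Leave alone.
- tipbox: blue tip box with clear lid, 120 x 85 x 63 mm; origin: centre of its underside. Leave alone.
- spare_plate: white well plate 127 x 85 x 14 mm on the bench; origin: centre of its underside. Leave alone.
- jar: white jar with red cap, 56 mm across, 75 mm tall; origin: centre of its underside. Leave alone.

How it is judged:
By the outcome, as a careful person would: the job done as asked, in the order asked, and still so for the second after the job is handed in, with the robot touching nothing.
It also fails if it takes over 51 s, if anything falls off the work surface, if the arm or the gripper's body presses on something with over 40 N, if the wrist force passes 120 N, or if a joint passes its speed limit or range.

## Working session

There is one attempt and no reset: what is moved stays moved. The work goes in short steps, Python scripts to look and compute and a tool call to move; the robot and the scene stay as the last step left them, time stands still between calls to the robot, and variables do not carry over. Pictures are saved under pics/ and viewed, and the job is handed in when it is done.

Besides the shell and the picture viewer there is one more tool, called after "Request:" by a JSON object that holds its "op" and its "data". arm_command: Moves the arm, as the interface text tells. Shift numbers are shares of 400 mm and turn numbers shares of 45 degrees, none past 1 either way. Its arguments: {"type":"object","properties":{"series":{"type":"array"},"hand":{"type":"number"},"newtons":{"type":"number"}},"required":["series"]}

```bash
mkdir -p pics; cat > h.py <<'E'
from workcell import env, grab_frame
import numpy as np, cv2
def shot(name,fn):
    f=grab_frame(name); np.savez('pics/'+fn+'.npz',**{k:np.array(v) for k,v in f.items()})
    cv2.imwrite('pics/'+fn+'.png',f['frame'][:,:,::-1]); return f
def load(fn): return dict(np.load('pics/'+fn+'.npz'))
def proj(f,X):
    X=np.atleast_2d(np.array(X,float)); c=X@f['R'].T+f['t']; p=c@f['intrinsics'].T; return p[:,:2]/p[:,2:]
def back(f,uv,z):
    d=f['R'].T@np.linalg.inv(f['intrinsics'])@np.array([uv[0],uv[1],1.]); o=-f['R'].T@f['t']; return o+d*(z-o[2])/d[2]
E
python3 - <<'E'
from h import *
for n in('side','top'):
    f=shot(n,n+'0'); print(n,(-f['R'].T@f['t']).round(0),f['R'].round(2).tolist(),f['intrinsics'].round(0).tolist())
s=env.state(); print(s)
E
```

```text
side [ 230. -891.  815.] [[0.95, -0.3, 0.01], [-0.17, -0.59, -0.79], [0.25, 0.75, -0.61]] [[398.0, 0.0, 321.0], [0.0, 398.0, 205.0], [0.0, 0.0, 1.0]]
top [ 366.    4. 1330.] [[0.0, -1.0, -0.0], [-0.99, 0.0, -0.11], [0.11, 0.0, -0.99]] [[392.0, 0.0, 324.0], [0.0, 392.0, 198.0], [0.0, 0.0, 1.0]]
{'time_s': 0.1, 'qpos': array([ 7.33945290e+01,  1.83467055e+01,  8.96969888e+01,  1.46977852e-03,
        7.20462036e+01, -1.14722666e+00]), 'qvel': array([-0.03609262, -0.09257182, -0.05274535, -0.0216925 ,  0.02165267,
        0.03568393]), 'effort': array([ 2.25632146e-03, -4.13336957e+01, -2.32511902e+01,  7.29033002e-02,
        4.21386422e-02, -6.00770591e-05]), 'ee_pos': array([153.13996614, 553.78718357, 224.23356484]), 'ee_rot': array([-1.79910148e+02, -3.19710920e-03,  1.64541299e+02]), 'force': array([ 0.04970268, -0.67142764,  0.42306336]), 'torque': array([ 0.01943966,  0.00916041, -0.06943747]), 'gripper_width': 91.12252835049989}
```

View pics/top0.png

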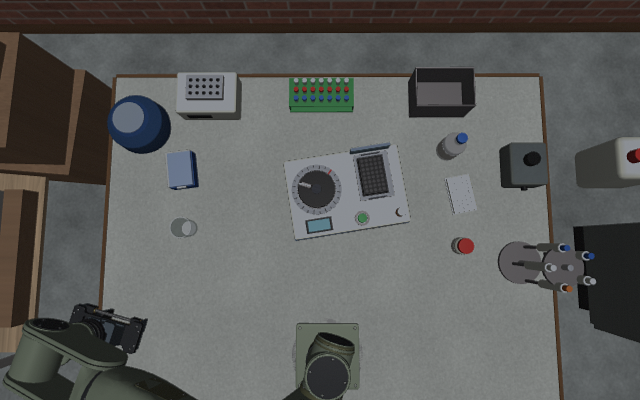

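View pics/side0.png

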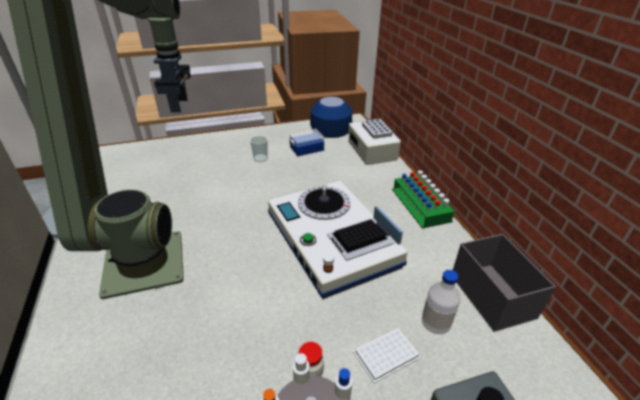

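```bash
python3 - <<'E'
from h import *
a=cv2.imread('pics/top0.png')[135:245,275:420]; cv2.imwrite('pics/top0c.png',cv2.resize(a,None,fx=5.4,fy=5.4,interpolation=cv2.INTER_CUBIC))
a=cv2.imread('pics/side0.png')[170:295,260:410]; cv2.imwrite('pics/side0c.png',cv2.resize(a,None,fx=4.7,fy=4.7,interpolation=cv2.INTER_CUBIC))
E
```

```text
(no output)
```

View pics/top0c.png

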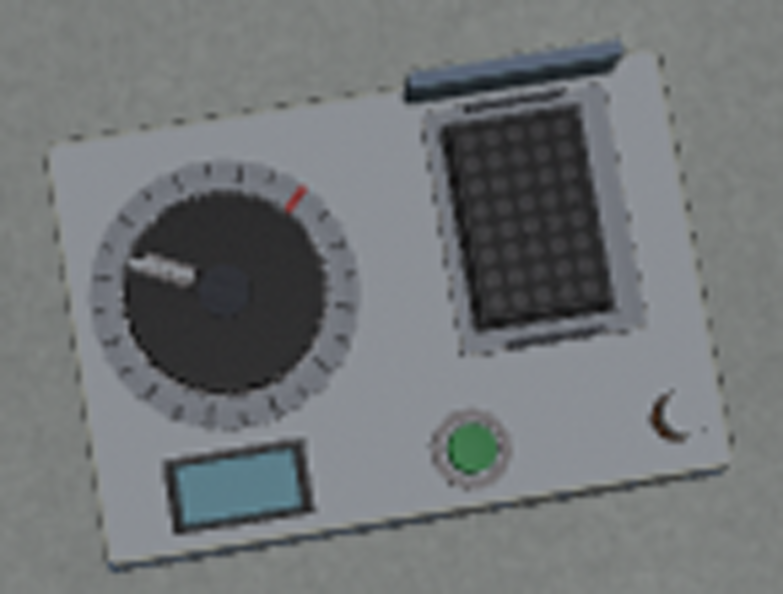

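View pics/side0c.png

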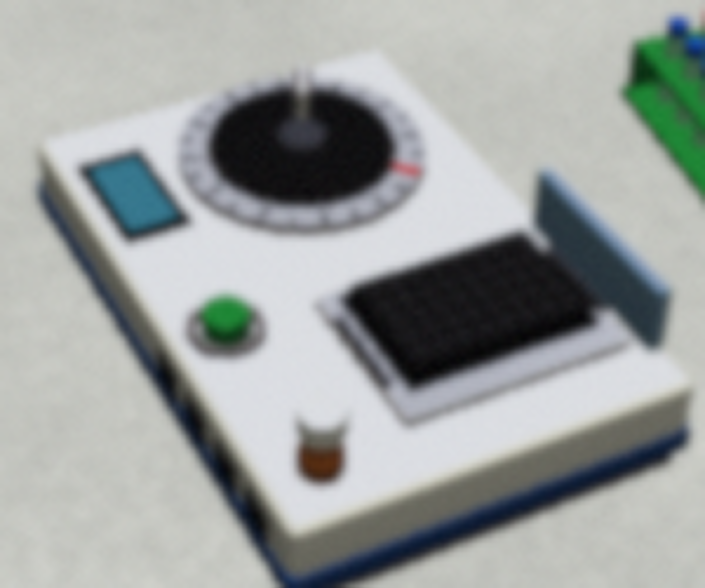

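```bash
cat >> h.py <<'E'
def c2f(u,v,s,ox,oy): return ((u+.5)/s-.5+ox,(v+.5)/s-.5+oy)
E
cat > fit.py <<'E'
from h import *
from scipy.optimize import least_squares
T=load('top0');S=load('side0')
t=lambda u,v:c2f(u,v,5.4,275,135); s=lambda u,v:c2f(u,v,4.7,260,170)
# local pts
L=[((130,190,70),t(50,145),T),((130,-190,70),t(658,52),T),((-130,-190,70),t(732,468),T),((-130,190,70),t(108,563),T),
((-95,-35,86),t(473,447),T),((20,95,91),t(226,291),T),((20,95,78),t(226,296),T),
((-95,-35,86),s(227,314),S),((20,95,91),s(303,131),S),((-130,190,70),s(42,152),S),((130,-190,70),s(690,392),S),((-130,-190,70),s(293,537),S),((130,190,70),s(378,52),S)]
def w(p,l):
    c,n=np.cos(p[2]),np.sin(p[2]); l=np.array(l,float); return np.array([p[0]+c*l[0]-n*l[1],p[1]+n*l[0]+c*l[1],l[2]])
def r(p): return np.concatenate([proj(f,w(p,l))[0]-uv for l,uv,f in L])
o=least_squares(r,[600,50,.1],loss='soft_l1',x_scale=[10,10,.1])
p=o.x
if __name__=='__main__':
    print(p,np.degrees(p[2])); print(r(p).reshape(-1,2).round(2).tolist())
    ax=w(p,(20,95,0)); b=w(p,(-95,-35,86)); print('axis',ax,'btn',b)
    for nm,f,uv,z in [('tgt',T,t(296,199),78),('tgtS',S,s(406,170),78),('fintip',T,t(132,263),110),('finroot',T,t(190,276),110),('vial',T,t(682,417),115),('vialS',S,s(322,425),112)]:
        q=back(f,uv,z); d=q-ax; print(nm,q.round(1),'r',np.hypot(*d[:2]).round(1),'world ang',np.degrees(np.arctan2(d[1],d[0])).round(1))
E
python3 fit.py
```

```text
[ 5.31075891e+02 -6.33077778e+01  1.53241752e-01] 8.780105623418638
[[-0.38, -1.12], [1.54, -1.34], [1.86, -0.1], [0.33, 0.45], [0.85, 0.08], [0.64, -0.51], [0.73, -0.89], [-1.32, -0.9], [-0.89, 0.02], [-2.21, -3.28], [1.01, -2.05], [-1.94, -0.71], [-0.16, -1.82]]
axis [536.34046407  33.63181305   0.        ] btn [ 442.53164821 -112.398684     86.        ]
tgt [592.1  -5.9  78. ] r 68.4 world ang -35.3
tgtS [595.3  -9.2  78. ] r 72.8 world ang -36.0
fintip [548.6  90.  110. ] r 57.7 world ang 77.7
finroot [540.9  56.2 110. ] r 23.0 world ang 78.5
vial [ 458.2 -227.3  115. ] r 272.4 world ang -106.7
vialS [ 461.2 -241.1  112. ] r 284.9 world ang -105.3
```

Request:
{"op": "arm_command", "data": {"series": [0.055, -0.0745, 0, 0, 0, 0.005, 0.055, -0.0745, 0, 0, 0, 0.005, 0.055, -0.0745, 0, 0, 0, 0.005, 0.055, -0.0745, 0, 0, 0, 0.005, 0.055, -0.0745, 0, 0, 0, 0.005, 0.055, -0.0745, 0, 0, 0, 0.005, 0.055, -0.0745, 0, 0, 0, 0.005, 0.055, -0.0745, 0, 0, 0, 0.005, 0.055, -0.0745, 0, 0, 0, 0.005, 0.055, -0.0745, 0, 0, 0, 0.005, 0.055, -0.0745, 0, 0, 0, 0.005, 0.055, -0.0745, 0, 0, 0, 0.005, 0.055, -0.0745, 0, 0, 0, 0.005, 0.055, -0.0745, 0, 0, 0, 0.005, 0.055, -0.0745, 0, 0, 0, 0.005, 0.055, -0.0745, 0, 0, 0, 0.005, 0, 0, 0, 0, 0, 0, 0, 0, 0, 0, 0, 0], "hand": 0, "newtons": 20}}

```text
time_s: 1.6
ee_pos: [505.7, 76.0, 224.3]
ee_rot: [-180.0, -0.1, 167.9]
force: [-0.5, 0.8, 0.7]
gripper_width: 0.7
```

Request:
{"op": "arm_command", "data": {"series": [0, 0, -0.05, 0, 0, 0, 0, 0, -0.05, 0, 0, 0, 0, 0, -0.05, 0, 0, 0, 0, 0, -0.05, 0, 0, 0, 0, 0, -0.04, 0, 0, 0, 0, 0, 0, 0, 0, 0]}}

```text
time_s: 2.1
ee_pos: [501.9, 78.3, 125.9]
ee_rot: [-179.9, -0.4, 168.2]
force: [-0.0, 0.3, -0.2]
gripper_width: 0.3
```

```bash
python3 - <<'E'
from h import *
print(env.state()['ee_pos'])
shot('top','top1');shot('side','side1')
a=cv2.imread('pics/top1.png')[135:245,275:420]; cv2.imwrite('pics/top1c.png',cv2.resize(a,None,fx=5.4,fy=5.4,interpolation=cv2.INTER_CUBIC))
a=cv2.imread('pics/side1.png')[130:255,260:410]; cv2.imwrite('pics/side1c.png',cv2.resize(a,None,fx=4.7,fy=4.7,interpolation=cv2.INTER_CUBIC))
E
```

```text
[501.88205375  78.28446599 125.86557404]
```

View pics/top1c.png

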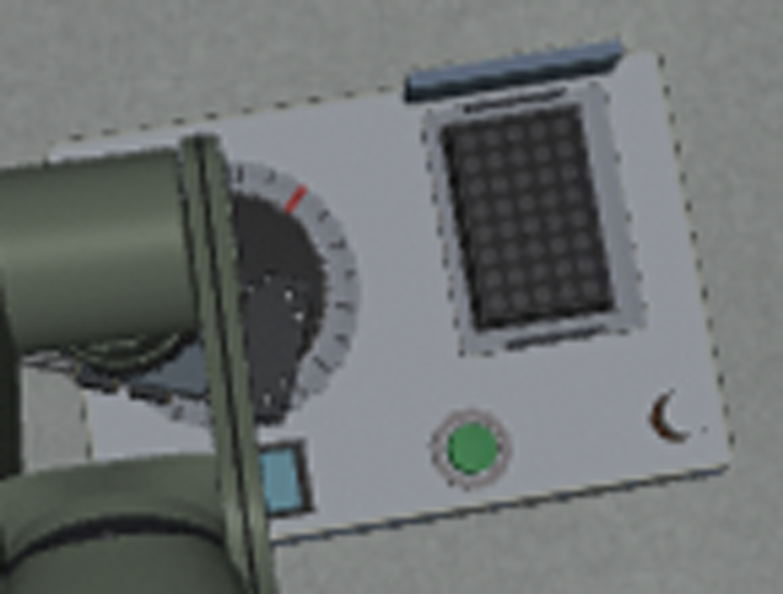

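View pics/side1c.png

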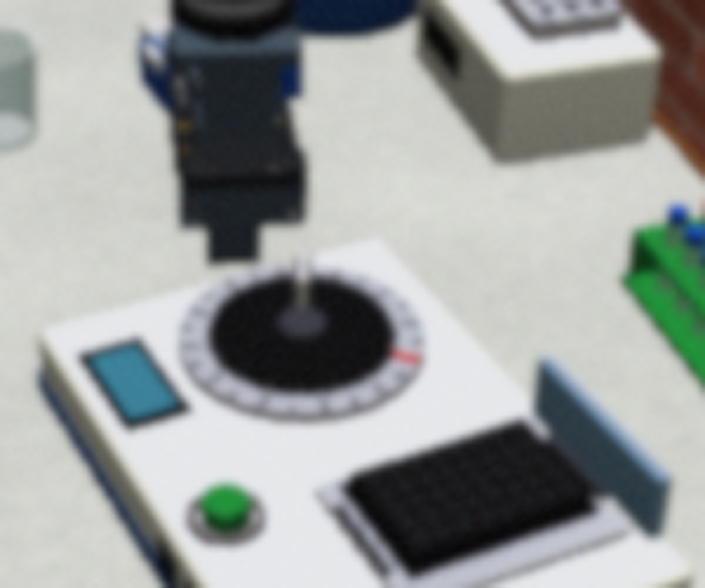

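```bash
python3 - <<'E'
from h import *
ax=np.array([536.3,33.6])
def P(th,r=36,d=22):
    a=np.radians(th); e=np.array([np.cos(a),np.sin(a)]); n=np.array([-e[1],e[0]]); return ax+r*e+d*n
th=np.linspace(78,18,13); p=np.array([P(t) for t in th]); print(P(78)-[501.9,78.3]); print((np.diff(p,axis=0)/400).round(4).tolist())
E
```

```text
[20.36557365 -4.91262918]
[[0.0088, 0.0027], [0.009, 0.0019], [0.0091, 0.0011], [0.0092, 0.0003], [0.0092, -0.0005], [0.0091, -0.0013], [0.009, -0.0021], [0.0087, -0.0029], [0.0085, -0.0036], [0.0081, -0.0043], [0.0077, -0.005], [0.0072, -0.0057]]
```

Request:
{"op": "arm_command", "data": {"series": [0, 0, -0.025, 0, 0, 0, 0, 0, -0.025, 0, 0, 0, 0, 0, 0, 0, 0, 0]}}

```text
time_s: 2.45
ee_pos: [504.1, 77.5, 107.6]
ee_rot: [-180.0, -0.1, 168.2]
force: [-0.1, 0.1, 0.0]
gripper_width: 0.3
```

Request:
{"op": "arm_command", "data": {"series": [0.015, -0.0037, -0.005, 0, 0, 0, 0.015, -0.0037, 0, 0, 0, 0, 0.015, -0.0037, 0, 0, 0, 0, 0.0088, 0.0027, 0, 0, 0, -0.111, 0.009, 0.0019, 0, 0, 0, -0.111, 0.0091, 0.0011, 0, 0, 0, -0.111, 0.0092, 0.0003, 0, 0, 0, -0.111, 0.0092, -0.0005, 0, 0, 0, -0.111, 0.0091, -0.0013, 0, 0, 0, -0.111, 0, 0, 0, 0, 0, 0]}}

```text
time_s: 3.28
ee_pos: [545.3, 74.6, 107.0]
ee_rot: [-180.0, -0.1, 138.1]
force: [-2.2, 1.3, 1.3]
gripper_width: 0.5
```

```bash
python3 - <<'E'
from h import *
s=env.state();print(s['ee_pos'],s['ee_rot'],s['force'])
shot('side','side2')
a=cv2.imread('pics/side2.png')[130:255,260:410]; cv2.imwrite('pics/side2c.png',cv2.resize(a,None,fx=4.7,fy=4.7,interpolation=cv2.INTER_CUBIC))
E
```

```text
[545.2699059   74.61890786 107.03644454] [-1.79974597e+02 -6.73031993e-02  1.38051906e+02] [-2.1700989   1.28759543  1.34131456]
```

View pics/side2c.png

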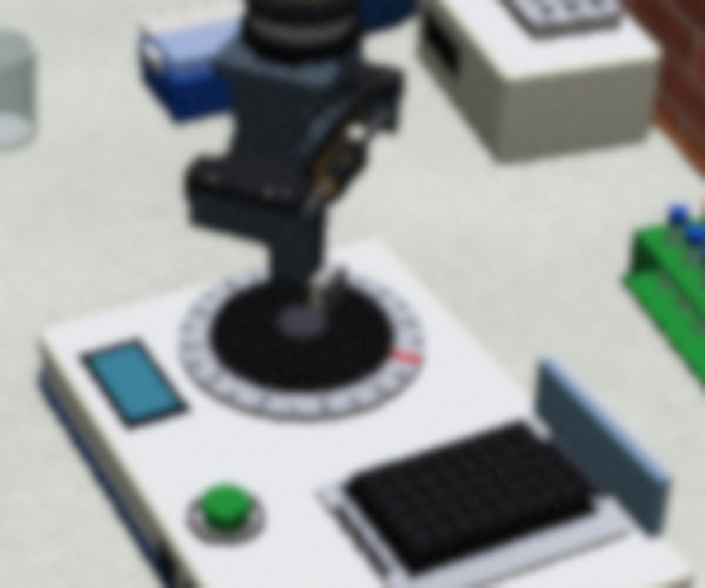

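```bash
python3 - <<'E'
from h import *
ax=np.array([536.3,33.6])
def P(th,r=36,d=22):
    a=np.radians(th); e=np.array([np.cos(a),np.sin(a)]); n=np.array([-e[1],e[0]]); return ax+r*e+d*n
th=np.arange(18,-40,-5.); p=np.array([P(t) for t in th]);print((np.diff(p,axis=0)/400).round(4).tolist())
E
```

```text
[[0.0067, -0.0063], [0.0061, -0.0068], [0.0055, -0.0074], [0.0049, -0.0078], [0.0042, -0.0082], [0.0034, -0.0085], [0.0027, -0.0088], [0.0019, -0.009], [0.0011, -0.0091], [0.0003, -0.0092], [-0.0005, -0.0092]]
```

Request:
{"op": "arm_command", "data": {"series": [0.009, -0.0021, 0, 0, 0, -0.111, 0.0087, -0.0029, 0, 0, 0, -0.111, 0.0085, -0.0036, 0, 0, 0, -0.111, 0.0081, -0.0043, 0, 0, 0, -0.111, 0.0077, -0.005, 0, 0, 0, -0.111, 0.0072, -0.0057, 0, 0, 0, -0.111, 0, 0, 0, 0, 0, 0]}}

```text
time_s: 3.92
ee_pos: [565.0, 65.3, 106.9]
ee_rot: [180.0, -0.0, 108.2]
force: [-2.8, 1.8, -0.2]
gripper_width: 0.5
```

Request:
{"op": "arm_command", "data": {"series": [0.0067, -0.0063, 0, 0, 0, -0.111, 0.0061, -0.0068, 0, 0, 0, -0.111, 0.0055, -0.0074, 0, 0, 0, -0.111, 0.0049, -0.0078, 0, 0, 0, -0.111, 0.0042, -0.0082, 0, 0, 0, -0.111, 0.0034, -0.0085, 0, 0, 0, -0.111, 0, 0, 0, 0, 0, 0]}}

```text
time_s: 4.5
ee_pos: [577.6, 47.3, 107.0]
ee_rot: [179.9, -0.1, 78.3]
force: [-0.4, 1.9, -0.7]
gripper_width: 0.7
```

```bash
python3 - <<'E'
from h import *
s=env.state();print(s['ee_pos'],s['ee_rot'],s['force'])
shot('side','side3');shot('top','top3')
a=cv2.imread('pics/side3.png')[130:255,260:410]; cv2.imwrite('pics/side3c.png',cv2.resize(a,None,fx=4.7,fy=4.7,interpolation=cv2.INTER_CUBIC))
a=cv2.imread('pics/top3.png')[135:245,275:420]; cv2.imwrite('pics/top3c.png',cv2.resize(a,None,fx=5.4,fy=5.4,interpolation=cv2.INTER_CUBIC))
E
```

```text
[577.55481361  47.30027762 107.00153335] [ 1.79946880e+02 -5.00344060e-02  7.83145198e+01] [-0.35612238  1.91844671 -0.67952748]
```

View pics/side3c.png

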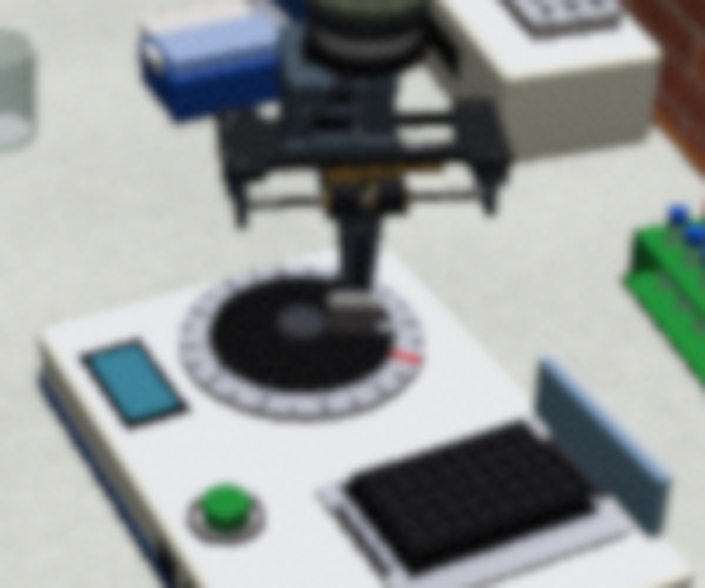

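View pics/top3c.png

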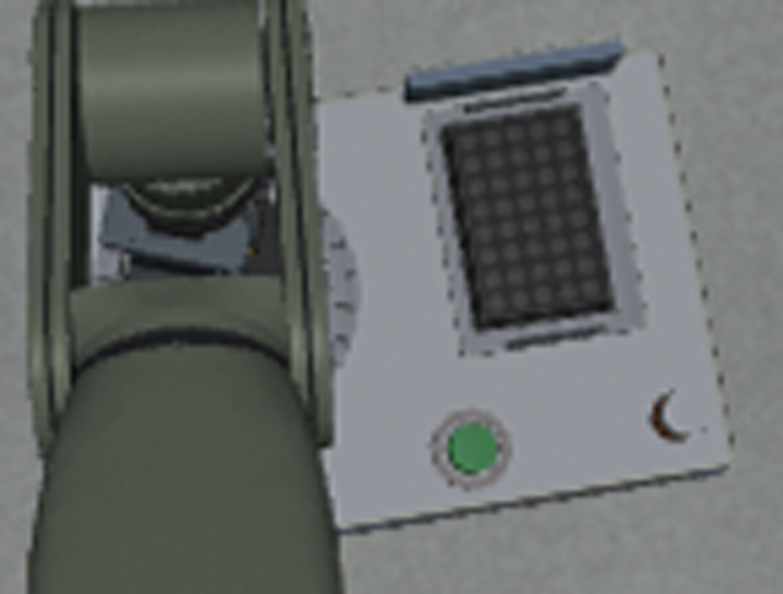

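```bash
cat > ang.py <<'E'
from h import *
from scipy.optimize import least_squares, minimize
# photometric fit in the side (or top) image: unknowns axis x,y (image-specific), target angle, dial angle
def render_fit(f, box, x0, idxonly=True):
    pass
E
python3 - <<'E'
from h import *
f=load('side3'); im=f['frame'].astype(int)
# polar resample about axis at z=86 (dial) and z=78 (collar)
for dx,dy in [(0,0)]:
    pass
def polar(f,ax,r,z,a):
    X=np.stack([ax[0]+r*np.cos(a),ax[1]+r*np.sin(a),np.full_like(a,z)],1); p=proj(f,X).astype(np.float32)
    return cv2.remap(f['frame'],p[:,0].reshape(1,-1),p[:,1].reshape(1,-1),cv2.INTER_CUBIC)[0].astype(float)
# axis in side image: maximise fit of dial/collar edge: dark inside 60 at z=86(front), collar outer 80 z=78
from scipy.optimize import minimize
for n in('side0','top0'):
    g=load(n); a=np.radians(np.arange(0,360,2.))
    def cost(c):
        o=0
        rin=polar(g,c,83.,78,a).mean(1); ro=polar(g,c,76.,78,a).mean(1)
        d=polar(g,c,52.,86,a).mean(1); e=polar(g,c,67.,78,a).mean(1)
        prof=[polar(g,c,rr,78,a).mean(1) for rr in (77,79,81,83)]
        return sum(np.var(q) for q in prof)
    b=minimize(cost,[536.3,33.6],method='Nelder-Mead',options=dict(initial_simplex=[[536,33],[541,33],[536,38]]))
    print(n,b.x,b.fun,cost([536.3,33.6]))
    c=b.x
    R=np.arange(66,79,1.); aa=np.radians(np.arange(-60,0,.5))
    red=np.zeros(len(aa))
    for rr in R:
        q=polar(g,c,rr,78,aa); red+=np.clip(q[:,0]-(q[:,1]+q[:,2])/2-20,0,None)
    print('target',np.degrees((red*aa).sum()/red.sum()), 'peak',np.degrees(aa[red.argmax()]))
E
```

```text
side0 [539.02131219  42.37454068] 2052.53323388203 2594.0958127572017
target -41.456508469403325 peak -41.5
top0 [534.49150372  36.9146414 ] 277.9073113854595 857.5265946502058
target -36.07711038961039 peak -36.0
```

```bash
cat > ang.py <<'E'
from h import *
from scipy.optimize import minimize
SS=6
def model(f,box,p,blur,dial=True,fin=True):
    ox,oy,tg,ix=p; u0,v0,u1,v1=box
    W,H=(u1-u0)*SS,(v1-v0)*SS
    img=np.zeros((H,W,3),np.float32); lab=np.zeros((H,W),np.uint8)
    def px(X): return ((proj(f,X)-[u0,v0]+.5)*SS-.5)
    def poly(X,l,hull=False):
        q=px(X); q=np.round(q*16).astype(np.int32)
        if hull: q=cv2.convexHull(q)[:,0]
        cv2.fillPoly(lab,[q.reshape(-1,1,2)],l,shift=4)
    a=np.linspace(0,2*np.pi,121)[:-1]
    C=lambda r,z:np.stack([ox+r*np.cos(a),oy+r*np.sin(a),np.full_like(a,z)],1)
    def bar(t,r0,r1,w,z):
        e=np.array([np.cos(t),np.sin(t)]);n=np.array([-e[1],e[0]]);o=np.array([ox,oy])
        return np.array([[*(o+r*e+s*n),z] for r,s in((r0,-w/2),(r0,w/2),(r1,w/2),(r1,-w/2))])
    poly(np.vstack([C(80,70),C(80,78)]),7,True); poly(C(80,78),1)
    poly(bar(tg,63,80,5,78),2)
    poly(np.vstack([C(60,78),C(60,86)]),3,True)
    poly(bar(ix,50,60,5,86),4); 
    poly(np.vstack([C(16,86),C(16,91)]),5,True)
    if fin:
        poly(np.vstack([bar(ix,18,50,12,86),bar(ix,18,50,12,107)]),8,True)
        poly(np.vstack([bar(ix,18,50,4,107),bar(ix,18,50,4,110)]),6,True)
    return lab
def fit(f,box,x0,mask=None,blur=.9,free=(0,1,2,3),fin=True):
    u0,v0,u1,v1=box; obs=f['frame'][v0:v1,u0:u1].astype(float)
    m=np.ones(obs.shape[:2],bool) if mask is None else mask
    def areas(p):
        lab=model(f,box,p,blur,fin=fin); A=[]
        for l in range(9):
            q=cv2.GaussianBlur((lab==l).astype(np.float32),(0,0),blur*SS) ; A.append(cv2.resize(q,(u1-u0,v1-v0),interpolation=cv2.INTER_AREA))
        return np.stack(A,-1)
    x0=np.array(x0,float); sc=np.array([1,1,.05,.05])
    def cost(v,full=False):
        p=x0.copy(); p[list(free)]=x0[list(free)]+v*sc[list(free)]
        A=areas(p); a=A[m]; o=obs[m]
        c,*_=np.linalg.lstsq(a.T@a+1e-3*np.eye(9),a.T@o,rcond=None)
        r=np.abs(a@c-o).sum(1); r=np.where(r<60,r*r/120,r-30)
        if full: return p,(A@c),c
        return r.mean()
    n=len(free); best=None
    s=np.vstack([np.zeros(n),np.eye(n)*2.])
    b=minimize(cost,np.zeros(n),method='Nelder-Mead',options=dict(initial_simplex=s,xatol=.01,fatol=1e-4,maxiter=500))
    b=minimize(cost,b.x,method='Nelder-Mead',options=dict(initial_simplex=b.x+s*.5,xatol=.01,fatol=1e-4,maxiter=500))
    p,A,c=cost(b.x,True); return p,b.fun,A,obs
def rep(n,p,c): print(n,p[:2].round(2),'tgt',np.degrees(p[2]).round(2),'idx',np.degrees(p[3]).round(2),'diff',np.degrees(p[3]-p[2]).round(2),'cost',round(c,3))
def box(f,ax=(536.3,33.6),m=100):
    q=proj(f,[[ax[0]+i,ax[1]+j,80] for i in(-m,m) for j in(-m,m)]); l=np.floor(q.min(0)).astype(int); h=np.ceil(q.max(0)).astype(int); return (*l,*h)
def bm(f,B,ax=(536.3,33.6),r=88):
    u0,v0,u1,v1=B; m=np.zeros((v1-v0,u1-u0),np.uint8); a=np.linspace(0,6.28,80)
    X=np.vstack([np.stack([ax[0]+r*np.cos(a),ax[1]+r*np.sin(a),0*a+z],1) for z in(70,112)])
    q=np.round(proj(f,X)-[u0,v0]).astype(np.int32); cv2.fillPoly(m,[cv2.convexHull(q)],1); return m>0
def show(fn,A,o): cv2.imwrite(fn,cv2.resize(np.clip(np.hstack([o,A]),0,255).astype(np.uint8)[:,:,::-1],None,fx=5,fy=5,interpolation=cv2.INTER_CUBIC))
E
python3 - <<'E'
from ang import *
for n in('side0','top0'):
    f=load(n);B=box(f)
    for bl in (.6,.9,1.3):
        p,c,A,o=fit(f,B,[536.3,35,np.radians(-36),np.radians(78)],bm(f,B),bl); rep(n+' %.1f'%bl,p,c)
    show('pics/fit_%s.png'%n,A,o)
E
```

```text
side0 0.6 [537.69  32.66] tgt -34.77 idx 73.58 diff 108.35 cost 11.674
side0 0.9 [538.13  32.5 ] tgt -33.89 idx 74.87 diff 108.76 cost 10.379
side0 1.3 [538.14  32.5 ] tgt -33.58 idx 74.83 diff 108.41 cost 10.731
top0 0.6 [535.26  37.08] tgt -36.45 idx 72.04 diff 108.48 cost 4.795
top0 0.9 [535.5  37.3] tgt -36.7 idx 72.96 diff 109.66 cost 5.979
top0 1.3 [535.6   37.06] tgt -36.78 idx 74.12 diff 110.9 cost 7.767
```

```bash
cd pics; python3 -c "
import cv2,numpy as np
a=cv2.imread('fit_side0.png');b=cv2.imread('fit_top0.png');print(a.shape,b.shape)
w=max(a.shape[1],b.shape[1]);c=np.zeros((a.shape[0]+b.shape[0],w,3),np.uint8);c[:a.shape[0],:a.shape[1]]=a;c[a.shape[0]:,:b.shape[1]]=b
s=min(1,800/w,600/c.shape[0]);cv2.imwrite('fit0.png',cv2.resize(c,None,fx=s,fy=s))"
```

```text
(250, 830, 3) (315, 640, 3)
```

View pics/fit0.png

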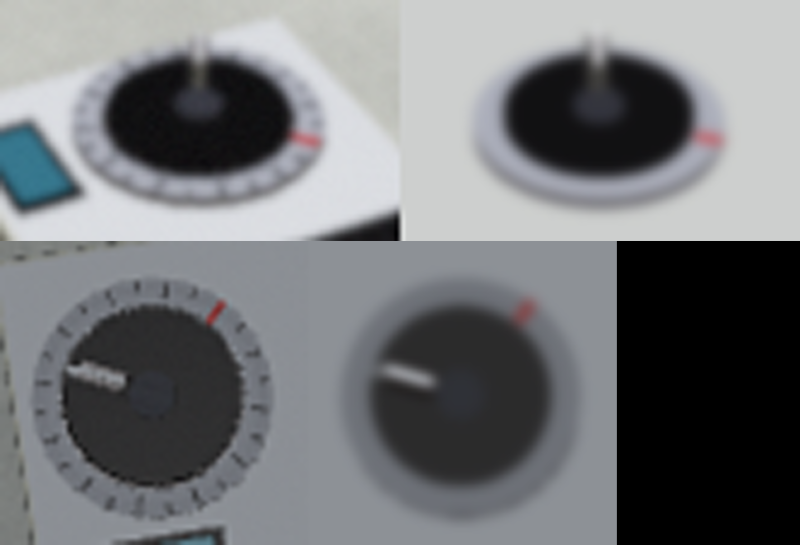

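```bash
python3 - <<'E'
from ang import *
s=open('ang.py').read()
s=s.replace("    poly(bar(tg,63,80,5,78),2)\n","    for k in range(1,24): poly(bar(tg+np.radians(15*k),66,75,2.,78),0)\n    poly(bar(tg,63,80,5,78),2)\n")
s=s.replace("poly(np.vstack([C(80,70),C(80,78)]),7,True)","lab[:]=9; poly(np.vstack([C(80,70),C(80,78)]),7,True)").replace("range(9)","range(10)").replace("np.eye(9)","np.eye(10)")
open('ang.py','w').write(s)
E
python3 - <<'E'
from ang import *
for n in('side0','top0'):
    f=load(n);B=box(f)
    p,c,A,o=fit(f,B,[536.3,35,np.radians(-36),np.radians(75)],bm(f,B,r=84),.8 if n[0]=='s' else .6); rep(n,p,c)
    show('pics/fit_%s.png'%n,A,o)
    g=f['frame'].astype(float); u0,v0,u1,v1=B; rd=np.clip(o[...,0]-o[...,1:].mean(-1)-15,0,None); m=bm(f,B,r=84);rd*=m
    yy,xx=np.mgrid[v0:v1,u0:u1]; uv=((rd*xx).sum()/rd.sum(),(rd*yy).sum()/rd.sum()); q=back(f,uv,78); d=q[:2]-p[:2]
    print(uv,q.round(1),np.hypot(*d),np.degrees(np.arctan2(d[1],d[0])))
E
cd pics; python3 -c "
import cv2,numpy as np
a=cv2.imread('fit_side0.png');b=cv2.imread('fit_top0.png');print(a.shape,b.shape)
w=max(a.shape[1],b.shape[1]);c=np.zeros((a.shape[0]+b.shape[0],w,3),np.uint8);c[:a.shape[0],:a.shape[1]]=a;c[a.shape[0]:,:b.shape[1]]=b
s=min(1,800/w,600/c.shape[0]);cv2.imwrite('fit1.png',cv2.resize(c,None,fx=s,fy=s))"
```

```text
side0 [538.12  32.46] tgt -34.78 idx 74.37 diff 109.15 cost 10.26
(np.float64(345.97507190795784), np.float64(205.4908916586769)) [595.7  -7.8  78. ] 70.28407243464527 -34.99178631550287
top0 [535.26  37.08] tgt -36.46 idx 72.07 diff 108.53 cost 4.685
(np.float64(329.2206047032475), np.float64(171.4120940649496)) [592.2  -5.3  78. ] 70.99114474909786 -36.61524400558807
(250, 830, 3) (315, 640, 3)
```

View pics/fit1.png

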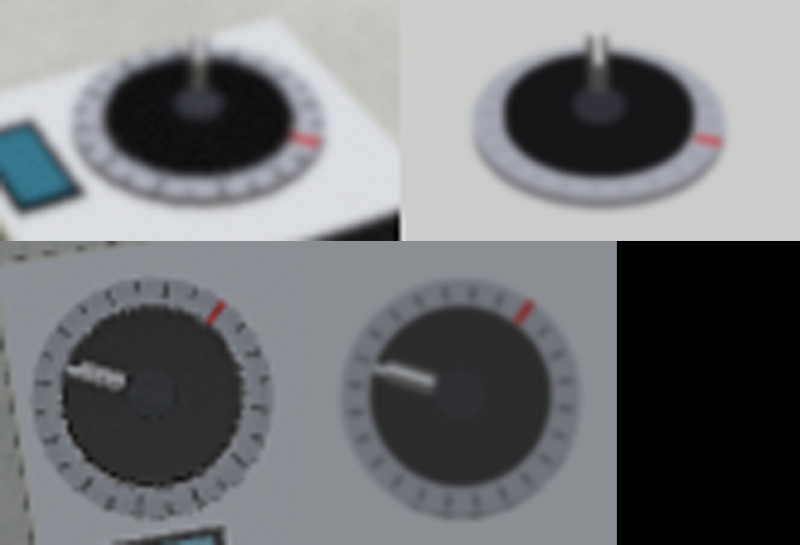

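```bash
cat >> ang.py <<'E'
def idx(f,x0,wedge=30,free=(3,),blur=.8):
    B=box(f,x0[:2]);u0,v0,u1,v1=B; m=np.zeros((v1-v0,u1-u0),np.uint8); a=x0[3]+np.radians(np.linspace(-wedge,wedge,20))
    X=np.vstack([np.stack([x0[0]+r*np.cos(a_),x0[1]+r*np.sin(a_),0*a_+z],1) for r,z,a_ in((51,86,a),(84,78,a[::-1]))])
    cv2.fillPoly(m,[np.round(proj(f,X)-[u0,v0]).astype(np.int32)],1)
    p,c,A,o=fit(f,B,x0,m>0,blur,free); o=o.copy(); o[m==0]*=.5; return p,c,A,o
E
python3 - <<'E'
from ang import *
f=load('side3')
for i in (-5,-10,-15):
    p,c,A,o=idx(f,[538.1,32.5,np.radians(-34.9),np.radians(i)],25); rep('s3',p,c)
show('pics/fs3.png',A,o)
E
```

```text
s3 [538.1  32.5] tgt -34.9 idx -30.43 diff 4.47 cost 3.147
s3 [538.1  32.5] tgt -34.9 idx -15.01 diff 19.89 cost 6.854
s3 [538.1  32.5] tgt -34.9 idx -15.0 diff 19.9 cost 7.315
```

View pics/fs3.png

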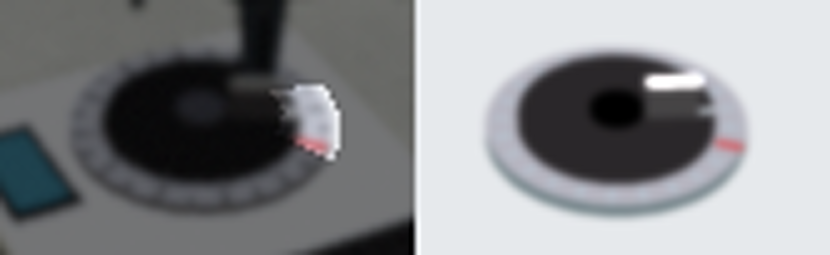

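```bash
python3 - <<'E'
import numpy as np
ax=np.array([536.7,34.5])
p0=np.array([577.55,47.3])-ax
rot=lambda a:np.array([[np.cos(a),-np.sin(a)],[np.sin(a),np.cos(a)]])
for st,n in((3.5,4),):
    P=np.array([rot(np.radians(-st*k))@p0 for k in range(n+1)]); print((np.diff(P,axis=0)/400).round(4).tolist(), st/45)
E
```

```text
[[0.0018, -0.0063], [0.0014, -0.0064], [0.001, -0.0065], [0.0006, -0.0065]] 0.07777777777777778
```

Request:
{"op": "arm_command", "data": {"series": [0.0018, -0.0063, 0, 0, 0, -0.078, 0.0014, -0.0064, 0, 0, 0, -0.078, 0.001, -0.0065, 0, 0, 0, -0.078, 0.0006, -0.0065, 0, 0, 0, -0.078, 0, 0, 0, 0, 0, 0, 0, 0, 0, 0, 0, 0]}}

```text
time_s: 5.1
ee_pos: [579.4, 37.1, 107.1]
ee_rot: [179.9, -0.0, 64.4]
force: [0.6, 2.2, -1.0]
gripper_width: 0.9
```

```bash
python3 - <<'E'
from ang import *
f=shot('side','side4')
s=env.state();print(s['ee_pos'],s['ee_rot'],s['force'])
for i in (-26,-30):
    p,c,A,o=idx(f,[538.1,32.5,np.radians(-34.9),np.radians(i)],25); rep('s4',p,c)
p,c,A,o=idx(f,[538.1,32.5,np.radians(-34.9),np.radians(i)],25,(2,3)); rep('s4',p,c)
show('pics/fs4.png',A,o)
E
```

```text
[579.38213494  37.07762499 107.0845751 ] [ 1.79934130e+02 -2.66774193e-02  6.43789122e+01] [ 0.37346606  1.75790065 -1.55485301]
s4 [538.1  32.5] tgt -34.9 idx -29.94 diff 4.96 cost 8.383
s4 [538.1  32.5] tgt -34.9 idx -30.0 diff 4.9 cost 7.541
s4 [538.1  32.5] tgt -35.42 idx -29.96 diff 5.46 cost 7.245
```

View pics/fs4.png

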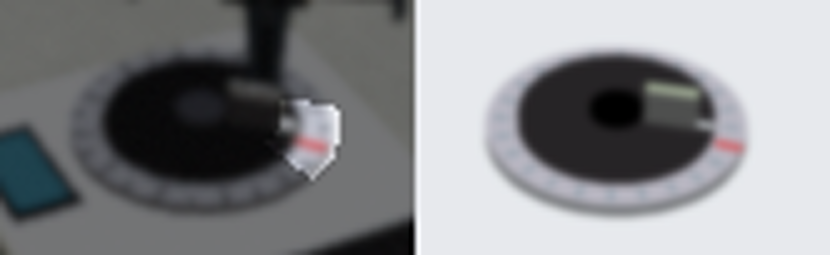

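Request:
{"op": "arm_command", "data": {"series": [0.0001, -0.0022, 0, 0, 0, -0.026, 0, -0.0022, 0, 0, 0, -0.026, 0, -0.0022, 0, 0, 0, -0.026, 0, 0, 0, 0, 0, 0, 0, 0, 0, 0, 0, 0]}}

```text
time_s: 5.57
ee_pos: [579.3, 34.1, 107.1]
ee_rot: [180.0, -0.0, 60.7]
force: [1.8, 2.2, -0.6]
gripper_width: 0.6
```

```bash
python3 - <<'E'
from ang import *
f=shot('side','side5')
s=env.state();print(s['ee_pos'],s['ee_rot'],s['force'])
for bl in(.7,.9):
    p,c,A,o=idx(f,[538.1,32.5,np.radians(-34.9),np.radians(-33)],25,blur=bl); rep('s5',p,c)
    p,c,A,o=idx(f,[538.1,32.5,np.radians(-34.9),np.radians(-33)],25,(2,3),blur=bl); rep('s5',p,c)
show('pics/fs5.png',A,o)
a=f['frame'][170:250,290:370,::-1]; cv2.imwrite('pics/side5c.png',cv2.resize(a,None,fx=7,fy=7,interpolation=cv2.INTER_CUBIC))
E
```

```text
[579.29644311  34.15936228 107.0892587 ] [ 1.79951084e+02 -8.09401899e-03  6.07047792e+01] [ 1.18998434  1.92094782 -0.2062805 ]
s5 [538.1  32.5] tgt -34.9 idx -34.79 diff 0.11 cost 8.404
s5 [538.1  32.5] tgt -35.4 idx -34.89 diff 0.51 cost 8.156
s5 [538.1  32.5] tgt -34.9 idx -34.61 diff 0.29 cost 5.955
s5 [538.1  32.5] tgt -35.4 idx -34.65 diff 0.74 cost 5.684
```

View pics/side5c.png

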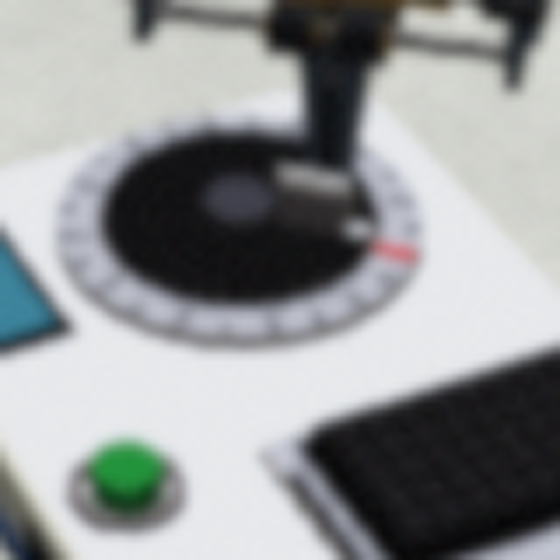

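Request:
{"op": "arm_command", "data": {"series": [0.014, 0.0205, 0, 0, 0, 0, 0.014, 0.0205, 0, 0, 0, 0, 0, 0, 0.1, 0, 0, 0, 0, 0, 0.1, 0, 0, 0, 0, 0, 0.1, 0, 0, 0, -0.062, -0.0675, 0, 0, 0, 0, -0.062, -0.0675, 0, 0, 0, 0, -0.062, -0.0675, 0, 0, 0, 0, -0.062, -0.0675, 0, 0, 0, 0, -0.062, -0.0675, 0, 0, 0, 0, -0.062, -0.0675, 0, 0, 0, 0, 0, 0, 0, 0, 0, 0, 0, 0, 0, 0, 0, 0]}}

```text
time_s: 6.7
ee_pos: [440.9, -112.0, 227.4]
ee_rot: [180.0, -0.0, 60.5]
force: [0.7, -0.2, 0.5]
gripper_width: 0.0
```

```bash
python3 - <<'E'
from ang import *
s=env.state();print(s['ee_pos'],s['ee_rot'],s['force'])
for n in('side','top'):
    f=shot(n,n+'6')
    x0=[538.1,32.5,np.radians(-34.9),np.radians(-34)] if n=='side' else [535.3,37.1,np.radians(-36.5),np.radians(-36)]
    for bl in(.6,.8):
        p,c,A,o=idx(f,x0,25,(2,3),blur=bl); rep(n,p,c)
    B=box(f); p,c,A,o=fit(f,B,x0,bm(f,B,r=84),.8 if n=='side' else .6); rep(n+' full',p,c); show('pics/f6%s.png'%n,A,o)
    q=proj(f,[536,33,80])[0].astype(int); a=f['frame'][q[1]-40:q[1]+40,q[0]-40:q[0]+40,::-1]; cv2.imwrite('pics/%s6c.png'%n,cv2.resize(a,None,fx=7,fy=7,interpolation=cv2.INTER_CUBIC))
E
```

```text
[ 440.88667991 -111.97048105  227.41824601] [ 1.79969311e+02 -1.78359110e-03  6.05338460e+01] [ 0.67377864 -0.2287745   0.46632322]
side [538.1  32.5] tgt -35.42 idx -34.84 diff 0.59 cost 9.515
side [538.1  32.5] tgt -35.43 idx -34.76 diff 0.67 cost 6.083
side full [536.17  34.09] tgt -35.61 idx -34.17 diff 1.44 cost 68.315
top [535.3  37.1] tgt -36.44 idx -35.92 diff 0.51 cost 5.28
top [535.3  37.1] tgt -36.44 idx -35.94 diff 0.5 cost 7.139
top full [535.35  37.15] tgt -36.4 idx -35.53 diff 0.87 cost 4.667
```

View pics/side6c.png

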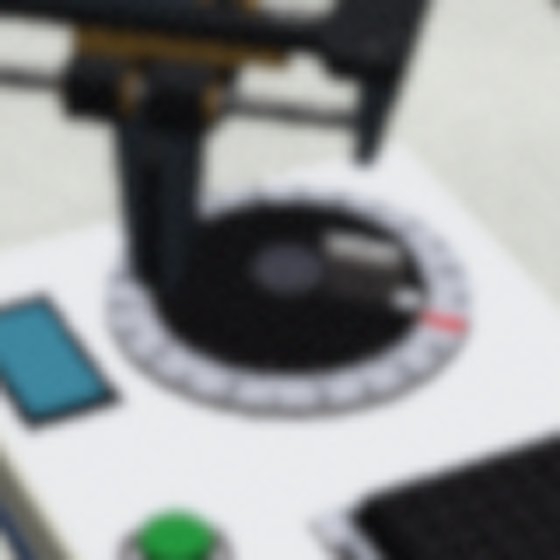

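View pics/top6c.png

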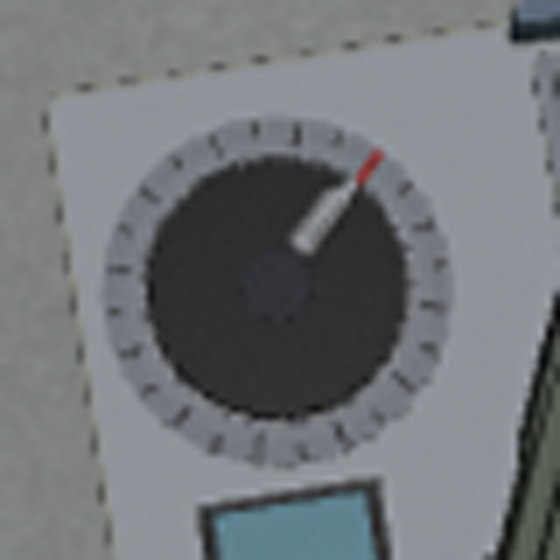

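```bash
python3 - <<'E'
from ang import *
for n in('side0','top0','side6'):
    f=load(n); o=f['frame'].astype(float); g=np.clip(o[...,1]-np.maximum(o[...,0],o[...,2])-25,0,None)
    c=proj(f,[442.5,-112.4,86])[0]; yy,xx=np.mgrid[:400,:640]; g[(np.hypot(xx-c[0],yy-c[1])>14)]=0
    if g.sum(): 
        uv=((g*xx).sum()/g.sum(),(g*yy).sum()/g.sum()); print(n,uv,back(f,uv,86 if n=='top0' else 83).round(1))
E
```

```text
side0 (np.float64(307.5809830781628), np.float64(236.67969379532636)) [ 444.7 -114.5   83. ]
top0 (np.float64(361.9645922746781), np.float64(217.612660944206)) [ 442. -109.   86.]
side6 (np.float64(307.5950272479564), np.float64(236.73978201634878)) [ 444.7 -114.7   83. ]
```

Request:
{"op": "arm_command", "data": {"series": [0.006, 0, -0.075, 0, 0, 0, 0, 0, -0.075, 0, 0, 0, 0, 0, -0.075, 0, 0, 0, 0, 0, -0.075, 0, 0, 0, 0, 0, 0, 0, 0, 0, 0, 0, 0, 0, 0, 0]}}

```text
time_s: 7.3
ee_pos: [444.0, -110.2, 106.1]
ee_rot: [-179.8, 0.0, 60.8]
force: [0.1, -0.4, -0.1]
gripper_width: 0.4
```

```bash
python3 - <<'E'
from ang import *
s=env.state();print(s['ee_pos'],s['force'])
f=shot('side','side7'); a=f['frame'][180:270,260:370,::-1]; cv2.imwrite('pics/side7c.png',cv2.resize(a,None,fx=6,fy=6,interpolation=cv2.INTER_CUBIC))
E
```

```text
[ 443.98380768 -110.21333234  106.14206057] [ 0.1328737  -0.421861   -0.10297724]
```

View pics/side7c.png

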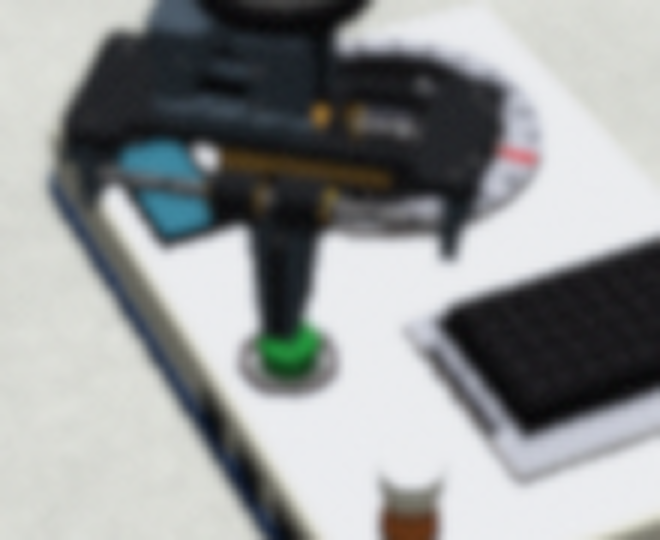

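Request:
{"op": "arm_command", "data": {"series": [0, -0.003, -0.01, 0, 0, 0, 0, 0, -0.008, 0, 0, 0, 0, 0, -0.006, 0, 0, 0, 0, 0, -0.005, 0, 0, 0, 0, 0, -0.004, 0, 0, 0, 0, 0, 0, 0, 0, 0]}}

```text
time_s: 7.85
ee_pos: [444.4, -112.7, 94.2]
ee_rot: [179.9, -0.0, 60.7]
force: [1.2, -0.2, 2.7]
gripper_width: 0.3
```

Request:
{"op": "arm_command", "data": {"series": [0, 0, -0.004, 0, 0, 0, 0, 0, -0.004, 0, 0, 0, 0, 0, 0, 0, 0, 0]}}

```text
time_s: 8.1
ee_pos: [444.4, -112.7, 91.3]
ee_rot: [179.9, -0.0, 60.7]
force: [0.6, -0.1, 6.1]
gripper_width: 0.2
```

Request:
{"op": "arm_command", "data": {"series": [0, 0, -0.003, 0, 0, 0, 0, 0, 0, 0, 0, 0, 0, 0, 0, 0, 0, 0]}}

```text
time_s: 8.35
ee_pos: [444.4, -112.7, 91.0]
ee_rot: [179.9, -0.0, 60.7]
force: [-2.6, 1.3, 15.4]
gripper_width: 0.9
```

Request:
{"op": "arm_command", "data": {"series": [0, 0, 0.01, 0, 0, 0, 0, 0, 0.03, 0, 0, 0, 0, 0, 0.08, 0, 0, 0, 0, 0, 0.1, 0, 0, 0, 0, 0, 0.1, 0, 0, 0, -0.08, -0.03, 0, 0, 0, 0, -0.08, -0.03, 0, 0, 0, 0, 0, 0, 0, 0, 0, 0, 0, 0, 0, 0, 0, 0]}}

```text
time_s: 9.1
ee_pos: [378.3, -136.6, 217.2]
ee_rot: [-180.0, 0.0, 60.6]
force: [0.5, 0.2, 0.3]
gripper_width: 0.8
```

```bash
python3 - <<'E'
from ang import *
s=env.state();print(s['ee_pos'],s['ee_rot'],s['force'])
for n in('side','top'):
    f=shot(n,n+'8')
    x0=[538.1,32.5,np.radians(-34.9),np.radians(-34)] if n=='side' else [535.3,37.1,np.radians(-36.5),np.radians(-36)]
    p,c,A,o=idx(f,x0,25,(2,3),blur=.7); rep(n,p,c)
a=load('side8')['frame'][150:290,250:420,::-1]; cv2.imwrite('pics/side8c.png',cv2.resize(a,None,fx=4,fy=4,interpolation=cv2.INTER_CUBIC))
E
```

```text
[ 378.25091761 -136.61219022  217.18005346] [-1.79971663e+02  7.53123431e-03  6.05732570e+01] [0.45096048 0.19088813 0.26900156]
side [538.1  32.5] tgt -35.42 idx -34.95 diff 0.47 cost 7.838
top [535.3  37.1] tgt -36.44 idx -35.92 diff 0.51 cost 6.108
```

View pics/side8c.png

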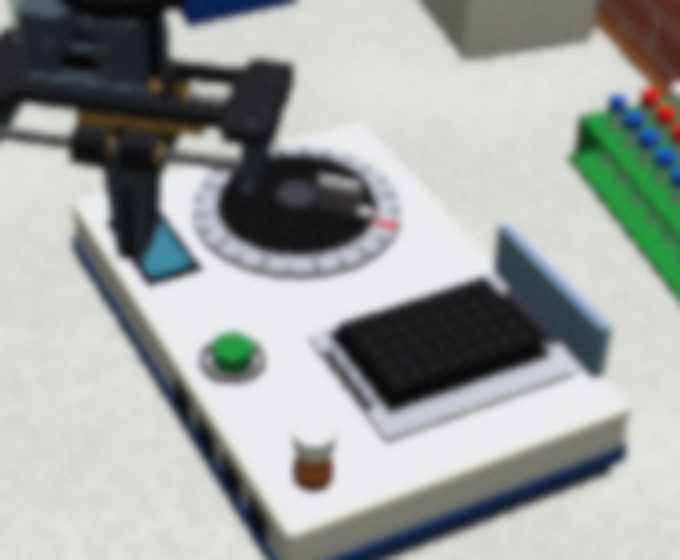

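View pics/top8.png

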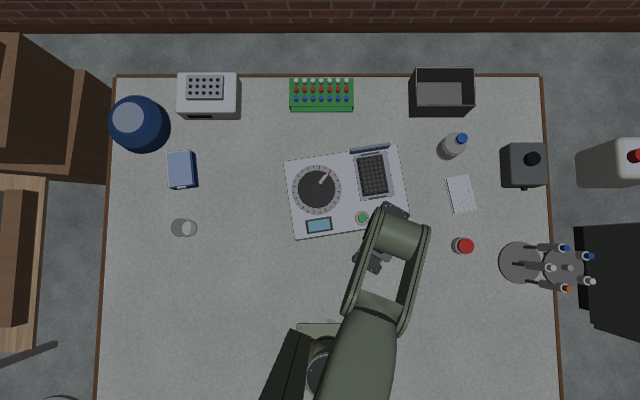

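Both views show the index on the red line, the button back up (side crop about 233,348), and the vial, plate and other items where they were. I'm handing the job in.

```bash
python3 - <<'E'
from h import *
print(env.job_done())
E
```

```text
the job is handed in; nothing more can be done
None
```

The dial is set to the red target line and the start button was pressed afterwards. The job was handed in at about 9 s of the 51 s allowed.

- **Dial:** I pushed the fin from its counter-clockwise side with the closed fingertips and turned the dial about 109° clockwise, without pinching. After I backed off, fits on both cameras put the index within about 0.5° of the target. Two whole-dial fits gave 0.9° (top) and 1.4° (side), but the gripper was partly in view in that side picture.
- **Button:** I pressed it until it bottomed out, with the TCP at 91.0 mm and 15 N on the tool, then lifted away. The side picture shows it back up.
- **Rest of the bench:** I re-measured the dial after the press and it was unchanged, at 0.47° from the side and 0.51° from the top. The vial, the well plate and everything else looked undisturbed, and the arm was touching nothing.
- **Disagreement:** the two cameras placed the dial's axis about 5 mm apart in world coordinates, more than the stated 2 mm calibration. I judged the alignment within each picture, so this has little effect on it.

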